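# Start the shaker's long hub screw

## Robot

A 6-joint arm with a two-finger parallel gripper is mounted at the origin on the work surface. World frame = base frame: x ahead of the robot, y to its left, z up, the work surface at z = 0. Lengths are in mm, angles in rad, forces in N, time in s.
With the tool pointing down it reaches from about 400 to 925 mm from the base axis. Payload 12.5 kg.
Tool frame: the origin (TCP) lies midway between the tips of the shut fingers; the grasp point (between the pads) lies 19 mm behind it; z points along the fingers, y is the line along which they close (so a half turn about z gives the same grasp; the last joint's range is limited). The gripper opens to 95 mm and grips with 3 to 60 N. Pads are 20 mm wide; open, the fingers measure 119 mm over their backs; the gripper's body (75 mm by 180 mm) begins 59 mm behind the grasp point.
Start: joints at [-0.106, 0.491, 1.559, -0, 1.092, -0.106], TCP at [625.021, 0.021, 180.461] pointing down, gripper open.
Joint ranges: [-3.1, 3.1], [-0.84, 2.19], [0.05, 2.79], [-1.13, 4.28], [0.06, 2.93], [-2.69, 2.69]. Speed limits (rad/s): [2.22, 2.22, 2.79, 3.14, 3.14, 3.14].

## Interface

Orientations are given as [roll, pitch, yaw] about the fixed x, y, z axes, in that order (R = Rz(yaw) Ry(pitch) Rx(roll)).
In Python, from cell import env gives the robot as it stands.
- The arm moves only by the tool arm_command, never from a script. Its argument "targets" is a list of rows, each a list of 5 numbers: the shift along the tool's x, y, z in mm, then the turn about the tool's z in degrees, then the opening, from 0 (shut) to 1 (fully open). In form: [[tx, ty, tz, roll, fingers], ...]. A call has 1 to 5 rows; each row is the pose to reach, as a shift and turn from the pose commanded when the call began, along the tool's axes at that moment; what a row does not reach only later rows make up. A row lasts 1/10 s, in which the tool goes at most 50 mm and 8.59 degrees, less where a joint would pass 70% of its speed; a pose out of reach is approached as far as the arm can. A call with a gripper value outside its range is refused whole. The fingers move at their own pace and stop on an object; the grip force is fixed at half the most. Time passes only in rows, so rows that repeat a pose let the fingers close. It gives the time, the measured TCP pose, the force, the opening and the grip force at its end, in the units of the state.
- env.state(): the state, without advancing time (a new reading comes with each control period).
- env.read_camera(name): name is "scene" or "side" or "wrist"; returns a dict with "frame" (420x560x3 uint8, red, green, blue), "vertical_fov" (degrees; the focal length in pixels is half the picture's height over the tangent of half this angle, whatever the lens; pixels are square), "cx", "cy" (the principal point, pixels), "world_from_camera" (4x4, takes a point from camera to world coordinates); the wrist camera has in their place "hand_eye" (4x4, takes a point from camera to tool coordinates, whose origin is the TCP and whose axes are the flange's). Camera axes: x right, y down, z forward; pixel columns grow to the right and rows downward; lengths in mm; the calibration is good to about 2 mm. A picture is of the moment at which its call begins: read the wrist's pose just before it. There is no depth.
- env.job_done(): hands the job in; it is judged then, once.
The state is a dict: "t": time; "joints": joint angles; "qvel": joint speeds; "tau": joint torques, N m; "eef_pos": TCP position; "tcp_rot": TCP orientation; "ft_force": force on the tool from outside, world axes, zero at the start; "moment": the same for the moment, N m; "opening": opening from 0.0 (shut) to 1.0 (fully open); "grip_force": force on a finger pad.
Only numpy, scipy, OpenCV 4.12 (cv2) and the standard library are available. Lean on these libraries where they do the work, as an engineer would, in place of code of your own. Each camera call takes 0.05 s, during which the arm holds its last target. There are 200 camera calls.

## Task

Fasten the platform of the bench shaker: take the long screw with the big bar grip out of the steel rack and lower it upright down the deep well in the middle of the shaker, its bar in line with the two black marks on the collar, until its flange lies flush on the collar. Then turn it clockwise (seen from above) a quarter turn, so that the bar lies across the marks and its thread has caught, and let go. Leave the short screw in the rack.

Things in the scene. Friction and masses are not known exactly. Their poses are not given: they have to be found in the camera images.
- hub_screw (a point): Long loose steel screw (160 g), black grip, hanging in the rack. Point: centre of the grip, an upright bar 38 mm long (x), 10 thick (y: pinch here), 24 tall; z up. 30 mm below the point is the underside of its flange (48 across, 5 thick); from there hangs a 12 mm shank, 82 long: lift 90 mm to clear the rack. Near its tip, 67-74 mm below the flange, a cross-piece 26 mm long (along x), 6 wide.
- well (a point): Well in the fixed grey bench shaker (260 x 220 mm, platform 93 mm high). Point: centre of its mouth, on top of a steel collar 56 across, 120 mm high; z up. 34 mm wide, 90 deep. Ledges 56-63 mm down leave a 19 mm slot along x, in line with two black marks on the collar: the cross-piece passes with its bar within 20 deg of x (else it stands 18 mm proud), then turns under them: 90 deg clockwise, to a stop.
- bar_end (a point): The end of the long screw's bar grip on its x side, 19 mm from the centre of the bar and level with it. It shows which way the screw is turned; clockwise from above is the negative sense about z. The stop against turning the wrong way is weak.
- short_screw (a point): Another loose screw, not to be used: a 40 mm shank and a small low bar grip, 22 x 8 x 12 mm tall; point: centre of that bar. It hangs in the rack too, and a capped plastic tube. The rack is a fixed open steel stand, 90 x 270 mm, top plate 100 mm above the bench, three 34 mm holes 85 mm apart in a row along its length; what hangs in which hole varies.
Things that resemble listed ones, but are neither listed nor needed, are in the scene too. Leave any red look-alike of the part that bears hub_screw alone.

How it is judged:
By the outcome, as a careful person would: the job done as asked, in the order asked, and still so for the second after the job is handed in, with the robot touching nothing.
It also fails if it takes over 48 s, if anything falls off the work surface, if the arm or the gripper's body presses on something with over 40 N, if the wrist force passes 120 N, or if a joint passes its speed limit or range.

## Working session

There is one attempt and no reset: what is moved stays moved. The work goes in short steps, Python scripts to look and compute and a tool call to move; the robot and the scene stay as the last step left them, time stands still between calls to the robot, and variables do not carry over. Pictures are saved under pics/ and viewed, at most 10 in all, crops included, and the job is handed in when it is done.

Besides the shell and the picture viewer there is one more tool, called after "Request:" by a JSON object that holds its "name" and its "arguments", one argument or row to a line. arm_command: Moves the arm, as the interface text tells. Its arguments: {"type":"object","properties":{"targets":{"type":"array","items":{"type":"array","items":{"type":"number"}}}},"required":["targets"]}

```bash
mkdir -p pics
cat > h.py <<'E'
import numpy as np,cv2,json
from cell import env
from scipy.spatial.transform import Rotation as R
def shot(n,save=None):
    s=env.state(); c=env.read_camera(n); f=c["frame"]
    if save: cv2.imwrite('pics/'+save,f[:,:,::-1])
    if 'hand_eye' in c:
        T=np.eye(4);T[:3,:3]=R.from_euler('xyz',s['tcp_rot']).as_matrix() if np.size(s['tcp_rot'])==3 else np.array(s['tcp_rot']).reshape(3,3)
        T[:3,3]=s['eef_pos'];W=T@np.array(c['hand_eye'])
    else: W=np.array(c['world_from_camera'])
    F=210/np.tan(np.radians(c['vertical_fov'])/2)
    return f,dict(W=W.tolist(),F=F,cx=c['cx'],cy=c['cy'])
def save(n,k): 
    f,k_=shot(n,k+'.png'); json.dump(k_,open(k+'.json','w')); return f
def load(k): return json.load(open(k+'.json'))
def ray(k,u,v):
    W=np.array(k['W']);d=W[:3,:3]@np.array([(u-k['cx'])/k['F'],(v-k['cy'])/k['F'],1]);return W[:3,3],d/np.linalg.norm(d)
def atz(k,u,v,z):
    o,d=ray(k,u,v);return o+d*(z-o[2])/d[2]
def tri(*obs):
    A=0;b=0
    for k,u,v in obs:
        o,d=ray(k,u,v);P=np.eye(3)-np.outer(d,d);A=A+P;b=b+P@o
    return np.linalg.solve(A,b)
def pix(k,p):
    W=np.array(k['W']);c=W[:3,:3].T@(np.array(p)-W[:3,3]);return c[:2]/c[2]*k['F']+[k['cx'],k['cy']]
E
python3 - <<'E'
from h import *
print(env.state())
for n in['scene','side','wrist']:
    save(n,n+'0');k=load(n+'0');print(n,np.round(k['W'],2).tolist(),k['F'],k['cx'],k['cy'])
a=[cv2.imread(f'pics/{n}0.png') for n in['scene','side']]
cv2.imwrite('pics/both.png',np.hstack(a)[:, :] if 0 else cv2.resize(np.vstack(a),(400,600)))
E
```

```text
{'t': 0.0, 'joints': array([-1.05612862e-01,  4.91558167e-01,  1.55941152e+00,  7.46360049e-06,
        1.09169536e+00, -1.05613970e-01]), 'qvel': array([ 0.0005867 ,  0.00039327, -0.00083876, -0.00058056, -0.00180651,
        0.00015867]), 'tau': array([-9.52334158e-04, -6.12640929e+01, -2.58175153e+01,  6.92750537e-02,
        4.83079045e-02, -1.38641695e-05]), 'eef_pos': array([6.24739785e+02, 4.43074987e-02, 1.79875692e+02]), 'tcp_rot': array([-3.14052693e+00, -1.19631847e-04,  1.57079393e+00]), 'ft_force': array([-0.55812804,  0.45118315,  0.56754134]), 'moment': array([ 0.01248345, -0.01296503, -0.02819848]), 'grip_force': 0.0, 'opening': 0.994843841844811}
scene [[0.66, 0.52, -0.54, 1055.97], [0.75, -0.45, 0.49, -473.86], [0.01, -0.73, -0.69, 780.94], [0.0, 0.0, 0.0, 1.0]] 444.86644880621446 278.2429589850783 210.1865980069278
side [[0.9, -0.33, 0.28, 350.52], [-0.44, -0.67, 0.6, -454.9], [-0.01, -0.66, -0.75, 679.71], [0.0, 0.0, 0.0, 1.0]] 389.3042031769465 281.6329856542105 209.9051193269933
wrist [[1.0, 0.0, -0.0, 626.12], [-0.0, -0.96, -0.29, 85.1], [-0.0, 0.29, -0.96, 383.73], [0.0, 0.0, 0.0, 1.0]] 331.09451302231184 277.8922486576494 208.86280542302862
```

View pics/scene0.png

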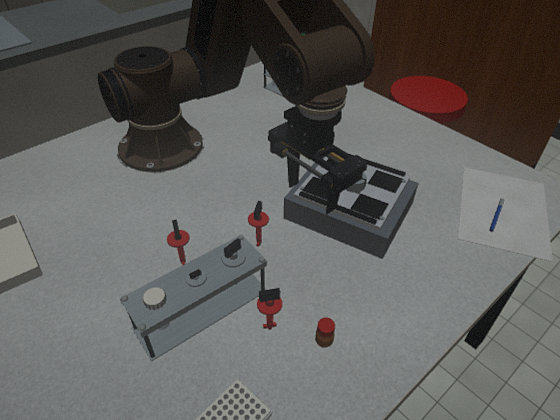

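View pics/side0.png

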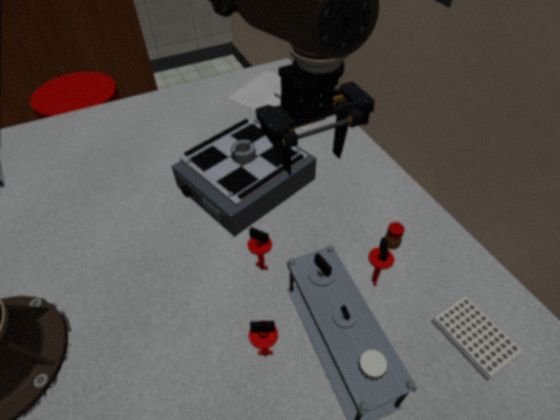

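Scene: the rack holds a white tube cap (154,298), the short screw (195,275) and the long screw (233,248). The red look-alikes are at (178,238), (259,217) and (269,300). In the side view the long screw is at (323,265) and the well is at (243,151). The candidate is the grey-flanged big bar at (233,248).

Run:
```python
from h import *
s,d=load('scene0'),load('side0')
for n,a,b in [('long',(233,248),(323,265)),('short',(195,274),(345,312)),('tube',(154,298),(373,363)),('redA',(178,230),(262,326)),('redB',(259,210),(259,236)),('redC',(269,295),(384,249)),('redcap',(326,326),(396,232))]:
    p=tri((s,*a),(d,*b));print(n,p.round(1),pix(s,p)-a)
print('well',atz(d,243,146,120))
a=cv2.imread('pics/scene0.png')[200:340,120:320];b=cv2.imread('pics/side0.png')[110:370,170:430]
cv2.imwrite('pics/crop.png',np.hstack([cv2.resize(a,(428,300),interpolation=2),cv2.resize(b,(300,300),interpolation=2)]))
```

```text
long [ 566.3 -151.7  129.7] [-0.57161392  0.67606869]
short [ 559.2 -236.6  114.4] [-0.13166177  0.13072542]
tube [ 554.  -321.6  111.2] [-0.00911374  0.00749532]
redA [ 433.5 -196.3  107.9] [-0.41768806  0.4322839 ]
redB [500.1 -31.4 109.1] [-0.62684921  0.89214305]
redC [ 687.2 -162.3  112.6] [-0.21536691  0.2553224 ]
redcap [775.6 -99.8  45.5] [-1.20197994  1.50847565]
well [567.66441262 209.20038889 120.        ]
```

View pics/crop.png

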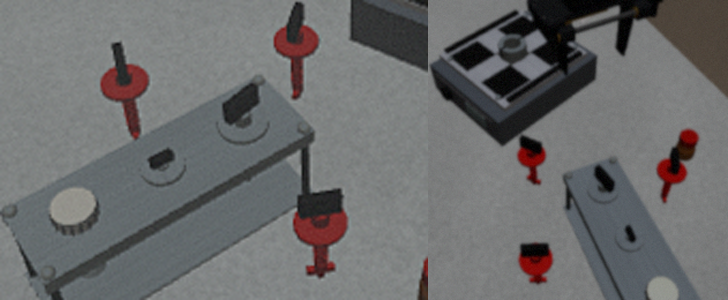

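View pics/wrist0.png

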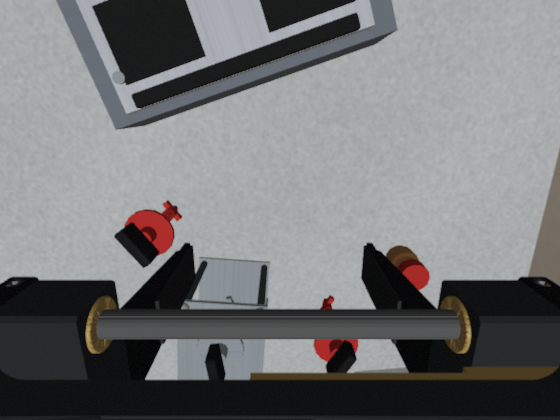

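Run:
```python
from h import *
s,d,w=load('scene0'),load('side0'),load('wrist0')
for k,a,b in[(s,(223.7,248.1),(240,238.8)),(d,(316.5,253),(329.4,270.3)),(w,(207,347),(224,346))]:
    p,q=atz(k,*a,142),atz(k,*b,142);v=q-p;print(p.round(),q.round(),np.linalg.norm(v).round(1),np.degrees(np.arctan2(v[1],v[0])).round(1))
```

```text
[ 563. -169.  142.] [ 565. -131.  142.] 38.5 88.0
[ 563. -135.  142.] [ 565. -174.  142.] 39.2 -87.1
[ 564. -116.  142.] [ 579. -115.  142.] 15.0 4.1
```

Request:
{"name": "arm_command", "arguments": {
  "targets": [
    [-50,-20,-20,0,1],
    [-95,-40,-20,0,1],
    [-140,-58,-20,0,1],
    [-185,-58,-20,0,1],
    [-185,-58,-20,0,1]
  ]
}}

```text
t: 0.65
eef_pos: [566.3, -190.0, 200.3]
tcp_rot: [3.141, 0.001, 1.566]
ft_force: [0.0, 0.6, -0.6]
opening: 0.999
grip_force: 0.0
```

Run:
```python
from h import *
save('wrist','w1');print(env.state()['eef_pos'])
```

```text
[ 566.46098266 -187.50453731  200.15581279]
```

View pics/w1.png

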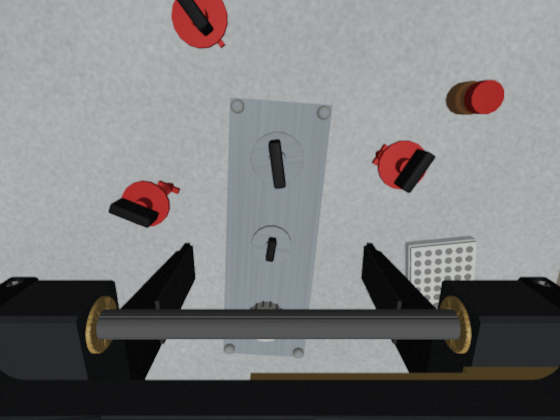

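Wrist view: long screw bar from (275,141) to (280,186), flange round about (276,160). The short screw is at (271,250) and three red look-alikes lie around them. The big black bar on a grey flange is confirmed.

Run:
```python
from h import *
w=load('w1');g=cv2.cvtColor(cv2.imread('pics/w1.png'),6)
m=(g<55).astype('uint8');m[:130]=0;m[200:]=0;m[:,:255]=0;m[:,300:]=0
print(cv2.minAreaRect(cv2.findNonZero(m)),m.sum())
for v in(145,150,155,160,165,170,175,180,185): 
    c=np.where(m[v])[0]; c.size and print(v,c.min(),c.max(),atz(w,c.min(),v,142).round(1),atz(w,c.max()+1,v,142).round(1))
```

```text
((276.7099609375, 163.53958129882812), (47.92015075683594, 11.619735717773438), 82.23483276367188) 544
145 269 280 [ 560.8 -133.6  142. ] [ 570.1 -133.6  142. ]
150 269 280 [ 560.7 -137.5  142. ] [ 570.1 -137.5  142. ]
155 270 281 [ 561.4 -141.4  142. ] [ 570.9 -141.4  142. ]
160 271 281 [ 562.2 -145.3  142. ] [ 570.9 -145.4  142. ]
165 272 282 [ 562.9 -149.3  142. ] [ 571.7 -149.4  142. ]
170 272 283 [ 562.9 -153.3  142. ] [ 572.5 -153.4  142. ]
175 273 283 [ 563.7 -157.4  142. ] [ 572.5 -157.4  142. ]
180 274 284 [ 564.4 -161.5  142. ] [ 573.3 -161.5  142. ]
185 274 284 [ 564.4 -165.6  142. ] [ 573.3 -165.7  142. ]
```

Request:
{"name": "arm_command", "arguments": {
  "targets": [
    [35,0,0,-6.5,0.6],
    [35,0,30,-6.5,0.6],
    [35,0,60,-6.5,0.6],
    [35,0,88,-6.5,0.6],
    [35,0,88,-6.5,0.6]
  ]
}}

```text
t: 1.2
eef_pos: [565.4, -148.0, 109.3]
tcp_rot: [-3.136, -0.003, 1.685]
ft_force: [-0.0, -0.1, 0.2]
opening: 0.643
grip_force: 0.0
```

Request:
{"name": "arm_command", "arguments": {
  "targets": [
    [0,0,0,0,0.6],
    [0,0,0,0,0],
    [0,0,0,0,0],
    [0,0,0,0,0],
    [0,0,0,0,0]
  ]
}}

```text
t: 1.7
eef_pos: [567.2, -150.1, 113.1]
tcp_rot: [3.141, 0.0, 1.684]
ft_force: [0.6, 0.0, 0.6]
opening: 0.32
grip_force: 0.0
```

Request:
{"name": "arm_command", "arguments": {
  "targets": [
    [0,0,0,0,0],
    [0,0,0,0,0],
    [0,0,0,0,0]
  ]
}}

```text
t: 2.0
eef_pos: [567.0, -150.0, 112.5]
tcp_rot: [3.141, 0.0, 1.684]
ft_force: [0.1, -0.8, -0.6]
opening: 0.067
grip_force: 0.0
```

Request:
{"name": "arm_command", "arguments": {
  "targets": [
    [0,0,0,0,0],
    [0,0,0,0,0],
    [0,0,0,0,0]
  ]
}}

```text
t: 2.3
eef_pos: [567.0, -150.0, 112.4]
tcp_rot: [3.142, -0.0, 1.684]
ft_force: [0.3, -0.2, 0.3]
opening: 0.008
grip_force: 0.0
```

Run:
```python
from h import *
save('wrist','w2');save('side','s2');save('scene','c2');print(env.state())
s,d=load('scene0'),load('side0')
print(pix(load('w2'),[567,-150,130]),pix(d,[567,-150,130]))
a=cv2.imread('pics/side0.png')
A=cv2.imread('pics/s2.png')[170:370,230:430];B=cv2.imread('pics/c2.png')[180:330,150:300]
cv2.imwrite('pics/v2.png',np.hstack([cv2.resize(A,(400,400),interpolation=2),cv2.resize(B,(400,400),interpolation=2)]))
```

```text
{'t': 2.45, 'joints': array([-3.71189583e-01,  5.12816819e-01,  1.72971281e+00,  4.11109550e-05,
        8.99014388e-01, -4.84645353e-01]), 'qvel': array([-1.30165667e-03,  8.41811506e-04, -4.51595588e-05, -3.41547959e-04,
       -3.88137304e-04,  1.08745494e-03]), 'tau': array([-2.51440113e-03, -5.89045966e+01, -2.20637870e+01,  4.39900963e-02,
        7.05283647e-02,  2.98710142e-05]), 'eef_pos': array([ 567.01970079, -149.97582762,  112.43202184]), 'tcp_rot': array([ 3.14153462e+00, -5.81230895e-06,  1.68422651e+00]), 'ft_force': array([-0.1816711 , -0.17581975,  0.53786009]), 'moment': array([-0.01756376,  0.00256794,  0.02532759]), 'grip_force': 0.0, 'opening': 0.004515013942092533}
[275.72622318 251.6754931 ] [322.40019182 263.06008857]
```

View pics/v2.png

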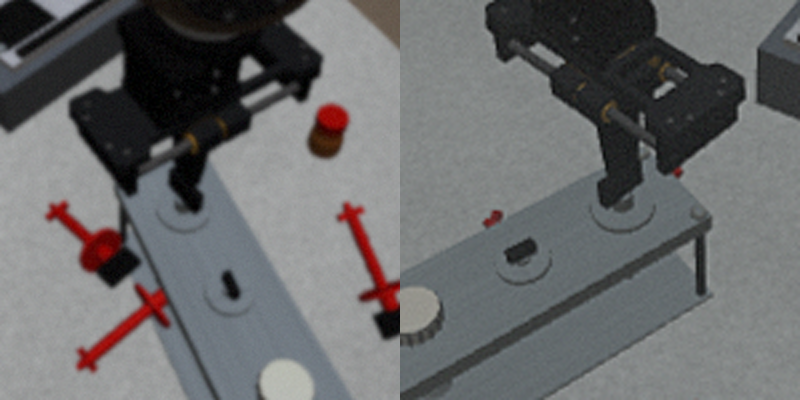

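Run:
```python
import cv2,numpy as np
a=cv2.imread('pics/w2.png')[200:350,180:380]
b=cv2.imread('pics/s2.png')[220:300,280:360]
cv2.imwrite('pics/v3.png',np.hstack([cv2.resize(np.clip(a*2.0,0,255).astype('uint8'),(440,330),interpolation=2),cv2.resize(np.clip(b*2.5,0,255).astype('uint8'),(330,330),interpolation=2)]))
```

```text
(no output)
```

View pics/v3.png

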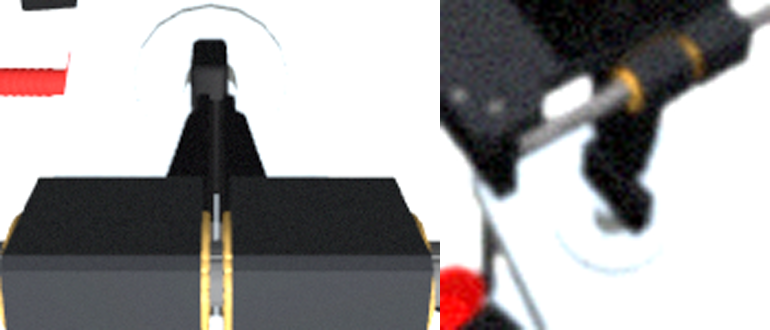

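The wrist crop shows the bar between the fingers, with a gap, yet the opening reads shut. A small lift will settle it.

Request:
{"name": "arm_command", "arguments": {
  "targets": [
    [0,0,-10,0,0],
    [0,0,-20,0,0],
    [0,0,-30,0,0],
    [0,0,-30,0,0],
    [0,0,-30,0,0]
  ]
}}

```text
t: 2.95
eef_pos: [567.1, -150.0, 142.9]
tcp_rot: [3.141, 0.0, 1.684]
ft_force: [0.2, 0.9, -0.8]
opening: 0.009
grip_force: 0.0
```

Run:
```python
from h import *
save('wrist','w3');save('side','s3');s=env.state();print(s['ft_force'],s['opening'],s['grip_force'],s['eef_pos'])
a=cv2.imread('pics/w3.png')[180:350,180:380]
b=cv2.imread('pics/s3.png')[200:300,270:370]
f=lambda x,s:cv2.resize(np.clip(x*1.6,0,255).astype('uint8'),s,interpolation=2)
cv2.imwrite('pics/v4.png',np.hstack([f(a,(400,340)),f(b,(340,340))]))
```

```text
[ 0.84379943  0.16513357 -0.51048326] 0.006513754187891812 0.0 [ 566.85253095 -149.91894912  142.24597819]
```

View pics/v4.png

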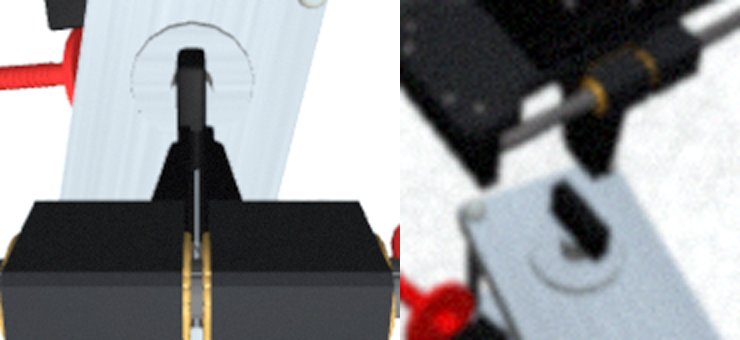

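The lift shows the screw still in the rack, with the bar at side (323,265) and the shut fingertips at side (329,252). I'll compare where the fingertips really are with the predicted TCP.

Run:
```python
from h import *
save('scene','c3')
s,d,w=load('scene0'),load('side0'),load('w3')
P=[566.9,-149.9,142.4]
for k in(s,d,w):print(pix(k,P),pix(k,[567,-150,142]),pix(k,[565,-131,142]),pix(k,[569,-169,142]))
def asc(f,v0,v1,u0,u1):
    g=cv2.cvtColor(cv2.imread('pics/'+f),6)
    for v in range(v0,v1,2):print(v,''.join('#' if x<45 else '+' if x<75 else '.' for x in g[v,u0:u1]))
print('scene u0=200');asc('c3.png',215,262,200,270)
print('side u0=290');asc('s3.png',225,280,290,360)
```

```text
[232.94545669 244.00038895] [232.94855647 244.19413997] [240.06535081 238.87954686] [225.65871371 249.63796009]
[322.81098122 258.83145422] [322.87739929 258.99167884] [316.22140172 251.04588249] [329.76136345 267.20961713]
[275.67773354 240.12650844] [275.81348116 240.04901639] [276.00991964 212.75615953] [275.62684234 265.98032269]
scene u0=200
215 ......................+##########+++++++.+######++####################
217 .......................#############+++++++++#########################
219 .......................#################+++++######################+..
221 .......................+##############....+++###################+.....
223 ........................##############.......#################+.......
225 ........................+#############.......+#############+..........
227 .........................#############.......+##########+.............
229 .........................############+........########+...............
231 ..........................#########+..........+####+..................
233 ..........................######+.....................................
2
[... 2460 characters left out ...]
.........................
263 .........................+###########+................................
265 ..........................+############+..............................
267 ............................+############+............................
269 ..............................+##########+............................
271 +.............................++#########+............................
273 ++..........................++++#########.............................
275 +#+..........................+++++++###+..............................
277 +##+..................................................................
279 +###++................................................................
```

Run:
```python
from h import *
s,d,w=load('scene0'),load('side0'),load('w3')
p=tri((s,230,232),(d,328,249));print(p,pix(s,p),pix(d,p),pix(w,p))
b=tri((s,233,245),(d,323,259));print('bar top',b)
# bar's low points (bottom edges): neck/bottom
g=cv2.cvtColor(cv2.imread('pics/w3.png'),6)
for v in range(196,262,4):print(v,''.join('#' if x<30 else '+' if x<55 else '.' for x in g[v,240:320]))
```

```text
[ 568.6990877  -156.62328164  179.92984594] [229.41299642 232.72005499] [327.51987565 248.00664525] [277.16100481 277.17815615]
bar top [ 567.59069337 -150.00557336  140.77777773]
196 ................................................................................
200 ................................................................................
204 .................................++++++.........................................
208 .............................#############......................................
212 .............................#############......................................
216 ............................+###+++++++++##.....................................
220 ...........................+#####++++++++#+.....................................
224 .............................###+++++++++#+.....................................
228 .............................###+++++++++#+.....................................
232 .............................##++++++++++#+.....................................
236 .............................###+++++++++#+.....................................
240 .............................####++++++++#+.....................................
244 .............................#######++++######..................................
248 .............................+################+.................................
252 ..........................#########################.............................
256 ........................############################+...........................
260 .......................###############################..........................
```

The fingertips triangulate to z≈178 while the TCP reads 142. The wrist view agrees: the open tips sit about 40 mm nearer the camera than the TCP. So the real tips are about 37 mm behind the reported TCP along the tool's z. I'll reopen, go that much lower, and watch the force.

Request:
{"name": "arm_command", "arguments": {
  "targets": [
    [0,0,0,0,0.6],
    [0,0,0,0,0.6],
    [0,0,0,0,0.6],
    [0,0,0,0,0.6],
    [0,0,0,0,0.6]
  ]
}}

```text
t: 3.6
eef_pos: [567.0, -150.0, 142.4]
tcp_rot: [3.142, -0.0, 1.684]
ft_force: [-0.5, -0.5, -0.4]
opening: 0.37
grip_force: 0.0
```

Request:
{"name": "arm_command", "arguments": {
  "targets": [
    [0,0,20,0,0.6],
    [0,0,40,0,0.6],
    [0,0,50,0,0.6],
    [0,0,50,0,0.6],
    [0,0,50,0,0.6]
  ]
}}

```text
t: 4.1
eef_pos: [567.3, -150.1, 92.9]
tcp_rot: [3.141, 0.0, 1.684]
ft_force: [0.9, -0.2, -0.1]
opening: 0.597
grip_force: 0.0
```

Run:
```python
from h import *
save('wrist','w4');save('side','s4');save('scene','c4');s=env.state();print(s['ft_force'],s['opening'],s['eef_pos'])
def asc(f,v0,v1,u0,u1):
    g=cv2.cvtColor(cv2.imread('pics/'+f),6)
    for v in range(v0,v1,2):print(v,''.join('#' if x<45 else '+' if x<75 else '.' for x in g[v,u0:u1]))
print('scene u0=190');asc('c4.png',225,282,190,280)
print('side u0=280');asc('s4.png',235,290,280,370)
```

```text
[ 0.50650591 -1.11259893  0.58525028] 0.6031156091226335 [ 567.43013219 -150.12628028   93.31205318]
scene u0=190
225 ........................#######+++++........#####################+++#+####+#############+.
227 ........................+#########+++++...############+############+######+###########+...
229 .........................###########+++##+###############+########+#######+###########....
231 .........................+##########+.####+############+############+++############+##+...
233 ..........................##########+.+#####################+++######################+....
235 ..........................##########+.+##########+.+##############+###############+.......
237 ..........................+##########+.#########+++++###########################+.........
239 ...........................#########+....+#####+++++++++#####################+............
241 ............................######+........######++###++###################+..............
243 ............................###+.........###############################+.................
245 ................................
[... 3740 characters left out ...]
...................................
277 ..........+###+..............++++.........................................................
279 ..........+###+...........................................................................
281 ..........+##+++..........................................................................
283 ..........+##.............................................................................
285 .++##########....+........................................................................
287 #############.....+.......................................................................
289 ############+......+......................................................................
```

Run:
```python
from h import *
s,d=load('scene0'),load('side0')
L=tri((s,219,243),(d,311,276));Q=tri((s,242,259),(d,341,259));print(L,pix(s,L),Q,pix(s,Q),(L+Q)/2)
```

```text
[ 537.58850716 -163.35980512  130.29702358] [218.8397864  243.18566332] [ 599.6975396  -155.26153693  129.6351523 ] [241.59151699 259.48415632] [ 568.64302338 -159.31067102  129.96608794]
```

The tips measure z=130 at a reported 93, so the offset is 36.7 mm. There is no lateral offset. Down 18 more and close.

Request:
{"name": "arm_command", "arguments": {
  "targets": [
    [0,0,18,0,0.6],
    [0,0,18,0,0.6],
    [0,0,18,0,0],
    [0,0,18,0,0],
    [0,0,18,0,0]
  ]
}}

```text
t: 4.75
eef_pos: [567.3, -150.1, 75.1]
tcp_rot: [3.141, 0.0, 1.684]
ft_force: [-0.6, -0.4, -0.8]
opening: 0.402
grip_force: 0.0
```

Request:
{"name": "arm_command", "arguments": {
  "targets": [
    [0,0,0,0,0],
    [0,0,0,0,0],
    [0,0,0,0,0],
    [0,0,0,0,0],
    [0,0,0,0,0]
  ]
}}

```text
t: 5.25
eef_pos: [567.0, -150.0, 74.6]
tcp_rot: [-3.142, 0.0, 1.684]
ft_force: [-1.7, -0.6, 3.3]
opening: 0.154
grip_force: 30.0
```

Request:
{"name": "arm_command", "arguments": {
  "targets": [
    [0,0,0,0,0],
    [0,0,0,0,0],
    [0,0,-10,0,0],
    [0,0,-20,0,0],
    [0,0,-20,0,0]
  ]
}}

```text
t: 5.75
eef_pos: [567.9, -150.3, 96.1]
tcp_rot: [3.139, 0.001, 1.684]
ft_force: [-0.0, -1.3, -0.7]
opening: 0.158
grip_force: 30.0
```

Run:
```python
from h import *
save('wrist','w5');save('side','s5');save('scene','c5');s=env.state();print(s['ft_force'],s['opening'],s['eef_pos'])
def asc(f,v0,v1,u0,u1):
    g=cv2.cvtColor(cv2.imread('pics/'+f),6)
    for v in range(v0,v1,2):print(v,''.join('#' if x<45 else '+' if x<75 else '.' for x in g[v,u0:u1]))
print('side u0=290');asc('s5.png',235,290,290,360)
print('wrist u0=240');asc('w5.png',180,260,240,320)
```

```text
[-0.14960358 -0.26426822 -1.17696912] 0.1544803418347897 [ 567.00573444 -149.95901404   94.52131007]
side u0=290
235 ##################################################++++#############+..
237 ##################################################++++++###########+..
239 ###############################################++++++++###########+...
241 #############################################++++++++#########++......
243 ###############################################++....++####+..........
245 ################################################......................
247 ####################++######++++###############+......................
249 ################+......#####+++++##############.......................
251 ##############+........+#++++++++#############+.......................
253 ##++##########+.......+++++++#################........................
255 ###############+...+++++++###################+........................
257 ###############++++++++######################+........................
259 ############+++++++++..+####################+.........................
261 ########
[... 3825 characters left out ...]
....................
244 .................#####.......##################........####+....................
246 .................#######+....##################.....########....................
248 .................########...+##################+....########....................
250 ...............+#########...+##################+....#########...................
252 ............#############...###################+....#############...............
254 ...........##############..+####################+...##############..............
256 ..........###############+.#####################++.+###############.............
258 .........################++#####################++++################............
```

Held, with grip force 30, and the flange came off the plate. I'll lift clear and move towards the well, then take one wrist look.

Request:
{"name": "arm_command", "arguments": {
  "targets": [
    [0,0,-25,0,0],
    [0,0,-50,0,0],
    [0,0,-75,0,0],
    [0,0,-100,0,0],
    [0,0,-105,0,0]
  ]
}}

```text
t: 6.4
eef_pos: [567.9, -150.3, 201.7]
tcp_rot: [3.138, 0.002, 1.684]
ft_force: [0.2, -0.8, -2.0]
opening: 0.157
grip_force: 30.0
```

Request:
{"name": "arm_command", "arguments": {
  "targets": [
    [0,0,0,6.5,0],
    [30,0,0,6.5,0],
    [65,0,0,6.5,0],
    [100,0,0,6.5,0],
    [130,0,0,6.5,0]
  ]
}}

```text
t: 6.9
eef_pos: [551.5, -19.3, 198.1]
tcp_rot: [-3.14, -0.0, 1.571]
ft_force: [0.4, 0.8, -1.6]
opening: 0.154
grip_force: 30.0
```

Request:
{"name": "arm_command", "arguments": {
  "targets": [
    [30,0,0,0,0],
    [60,0,0,0,0],
    [90,0,0,0,0],
    [110,0,0,0,0],
    [110,0,0,0,0]
  ]
}}

```text
t: 7.4
eef_pos: [551.7, 91.2, 198.2]
tcp_rot: [-3.14, -0.0, 1.573]
ft_force: [0.6, -0.8, -1.0]
opening: 0.155
grip_force: 30.0
```

Run:
```python
from h import *
save('wrist','w6');save('side','s6');s=env.state();print(s['ft_force'],s['opening'],s['grip_force'],s['eef_pos'],s['tcp_rot'])
```

```text
[ 0.4250537   0.2819797  -0.44804962] 0.15742905554827993 29.997986555099487 [551.94867302  89.17049578 198.42076969] [-3.14028950e+00  2.70858519e-04  1.57178805e+00]
```

View pics/w6.png

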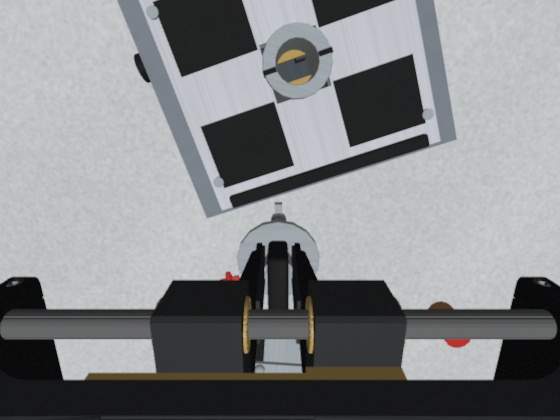

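Wrist view: collar centre at (297,60), marks at (268,71) and (327,50). The screw hangs upright, flange rim at top row 222 and cross-piece tip at (278,203).

Run:
```python
from h import *
w,d=load('w6'),load('s6');im=cv2.imread('pics/w6.png');g=cv2.cvtColor(im,6)
e=[552,89.2]
print('crosspiece',pix(w,[e[0],e[1]+13,156.8]),'flange front',pix(w,[e[0],e[1]+24,226]),pix(w,[e[0],e[1],226]))
m1,m2=atz(w,268,71,120),atz(w,327,50,120);v=m2-m1
print(m1,m2,np.linalg.norm(v),np.degrees(np.arctan2(v[1],v[0])),(m1+m2)/2)
c=cv2.cvtColor(im,cv2.COLOR_BGR2HSV)
cir=cv2.HoughCircles(cv2.medianBlur(g,3)[0:120,230:370],cv2.HOUGH_GRADIENT,1,10,param1=80,param2=15,minRadius=18,maxRadius=42)
if cir is not None:
  for x,y,r in cir[0][:6]: print('circ',x+230,y,r,atz(w,x+230,y,120).round(1))
print('side check',pix(d,atz(w,297,60,120)),'tri',tri((w,297,60),(d,243,148)))
# flange silhouette columns and dark marks
for r in(222,226,230,236): 
    print(r,g[r,232:326:3].tolist())
ys,xs=np.where(g[30:95,255:342]<40);print('dark',[(x+255,y+30) for x,y in zip(xs,ys)][::4])
# platform long edge dir: black strip
p,q=atz(w,231,201,93),atz(w,429,140,93);t=q-p;print('strip',np.degrees(np.arctan2(t[1],t[0])))
```

```text
crosspiece [276.89625631 206.8885231 ] flange front [276.39306875 223.68926451] [276.3487816  262.32905421]
[544.65973407 203.17317178 120.        ] [590.54996409 218.39272161 120.        ] 48.348194469291364 18.348163840845977 [567.60484908 210.7829467  120.        ]
circ 298.5 60.5 38.1 [568.6 210.9 120. ]
circ 297.5 50.5 30.2 [567.7 218.  120. ]
circ 294.5 70.5 30.0 [565.6 203.6 120. ]
circ 306.5 66.5 24.3 [575.  206.5 120. ]
side check [242.5601739  145.52675015] tri [567.95898973 212.16416239 111.93918771]
222 [196, 199, 202, 197, 193, 194, 191, 189, 198, 196, 161, 118, 88, 86, 118, 143, 129, 99, 84, 96, 126, 187, 193, 198, 194, 197, 191, 196, 190, 191, 194, 193]
226 [199, 194, 198, 197, 197, 191, 198, 194, 144, 110, 158, 162, 161, 161, 162, 161, 161, 161, 162, 161, 161, 142, 94, 167, 194, 196, 192, 188, 192, 193, 190, 191]
230 [195, 197, 195, 192, 195, 195, 132, 132, 165, 164, 165, 165, 165, 164, 164, 164, 165, 165, 165, 165, 166, 165, 165, 161, 100, 184, 195, 189, 192, 195, 193, 191]
236 [197, 198, 195, 194, 179, 154, 166, 166, 166, 166, 166, 167, 166, 166, 167, 167, 166, 167,
[... 919 characters left out ...]
nt64(336), np.int64(81)), (np.int64(340), np.int64(81)), (np.int64(336), np.int64(82)), (np.int64(340), np.int64(82)), (np.int64(336), np.int64(83)), (np.int64(340), np.int64(83)), (np.int64(337), np.int64(84)), (np.int64(341), np.int64(84)), (np.int64(338), np.int64(85)), (np.int64(335), np.int64(86)), (np.int64(339), np.int64(86)), (np.int64(336), np.int64(87)), (np.int64(340), np.int64(87)), (np.int64(338), np.int64(88)), (np.int64(336), np.int64(89)), (np.int64(340), np.int64(89)), (np.int64(338), np.int64(90)), (np.int64(337), np.int64(91)), (np.int64(341), np.int64(91)), (np.int64(340), np.int64(92)), (np.int64(339), np.int64(93)), (np.int64(338), np.int64(94))]
strip 17.68476348528959
```

Request:
{"name": "arm_command", "arguments": {
  "targets": [
    [30,22,-5,-8.5,0],
    [60,44,-5,-17,0],
    [90,66,-5,-25.5,0],
    [120,88,-5,-34,0],
    [152,111,-5,-42.5,0]
  ]
}}

```text
t: 8.0
eef_pos: [664.4, 240.8, 203.8]
tcp_rot: [-3.141, -0.0, 2.317]
ft_force: [1.2, -0.4, -0.9]
opening: 0.155
grip_force: 30.0
```

Request:
{"name": "arm_command", "arguments": {
  "targets": [
    [0,0,0,-8.5,0],
    [0,0,0,-17,0],
    [0,0,0,-25.5,0],
    [0,0,0,-34,0],
    [0,0,0,-42.5,0]
  ]
}}

```text
t: 8.5
eef_pos: [663.6, 239.6, 203.6]
tcp_rot: [-3.141, -0.001, 3.059]
ft_force: [-0.4, 0.7, -1.3]
opening: 0.157
grip_force: 30.0
```

Request:
{"name": "arm_command", "arguments": {
  "targets": [
    [0,0,0,-8.5,0],
    [0,0,0,-17,0],
    [0,0,0,-23,0],
    [0,0,0,-23,0],
    [0,0,0,-23,0]
  ]
}}

```text
t: 9.0
eef_pos: [663.5, 240.2, 204.0]
tcp_rot: [-3.142, -0.001, -2.832]
ft_force: [0.5, 0.4, -1.2]
opening: 0.155
grip_force: 30.0
```

Run:
```python
from h import *
save('wrist','w7');s=env.state();print(s['eef_pos'],s['tcp_rot'],np.degrees(s['tcp_rot'][2]),s['joints'],s['grip_force'])
w=load('w7');im=cv2.imread('pics/w7.png');g=cv2.cvtColor(im,6)
e=s['eef_pos'];print('pred well',pix(w,[568.3,210.9,120]))
u,v=pix(w,[568.3,210.9,120]).astype(int);v0=max(v-60,0);u0=u-70
cir=cv2.HoughCircles(cv2.medianBlur(g,3)[v0:v+60,u0:u+70],cv2.HOUGH_GRADIENT,1,10,param1=80,param2=15,minRadius=15,maxRadius=45)
if cir is not None:
  for x,y,r in cir[0][:5]: print('circ',x+u0,y+v0,r,atz(w,x+u0,y+v0,120).round(1))
a=s['tcp_rot'][2];tx=np.array([np.cos(a),np.sin(a)])
z=e[2]-74.6+130
print('flange front pred',pix(w,[*(e[:2]+24*tx),z-27.8]))
```

```text
[663.45715052 240.42898227 204.07566487] [-3.14152672e+00 -3.85869456e-04 -2.83116103e+00] -162.21357814544646 [ 2.54184582e-01  5.92310299e-01  1.30699981e+00 -9.24515802e-05
  1.24266410e+00 -1.62701357e+00] 29.998798370361328
pred well [278.16764573  84.3961306 ]
circ 280.5 81.5 36.3 [565.6 212.  120. ]
circ 270.5 80.5 26.6 [567.4 204.1 120. ]
circ 290.5 85.5 29.7 [566.  220.7 120. ]
circ 275.5 90.5 16.1 [573.4 210.2 120. ]
flange front pred [276.73433044 215.59519114]
```

View pics/w7.png

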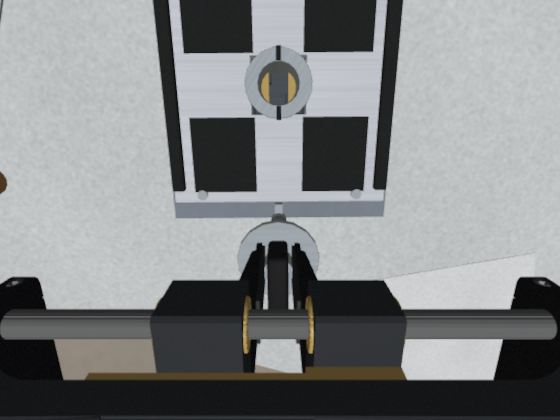

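Wrist view: the collar centre is at (278.5,82) with both marks on column 278, straight ahead of the bar, so the angle is right. Now the distance to go, in the tool frame.

Run:
```python
from h import *
s=env.state();c=env.read_camera('wrist');H=np.array(c['hand_eye']);print(H.round(3).tolist(),s['eef_pos'],s['tcp_rot'])
g=cv2.cvtColor(c['frame'],cv2.COLOR_RGB2GRAY);print(g[210:232,278-22].tolist(), g[195:232,278].tolist())
k=dict(W=H.tolist(),F=210/np.tan(np.radians(c['vertical_fov'])/2),cx=c['cx'],cy=c['cy'])
# tool z of: collar top = eefz-120 ; flange top: -(55.4-25)=-30.4 ->; underside -25.4
zc=s['eef_pos'][2]-120
print('well',atz(k,278.5,82,zc))
print('flange top front pred',pix(k,[24,0,-30.4]),pix(k,[24,0,-25.4]),'at row221.5:',atz(k,278.5,221.5,-30.4),atz(k,278.5,221.5,-25.4))
print('cross end pred',pix(k,[13,0,41.6]),pix(k,[13,0,48.6]),atz(k,278.5,204,41.6),atz(k,278.5,204,48.6))
w=load('w6');W6=np.array(w['W'])@np.linalg.inv(H);print(W6.round(3).tolist())
```

```text
[[-0.0, -0.955, -0.296, 82.427], [1.0, -0.0, 0.0, 0.785], [-0.0, -0.296, 0.955, -203.78], [0.0, 0.0, 0.0, 1.0]] [663.45715052 240.42898227 204.07566487] [-3.14152672e+00 -3.85869456e-04 -2.83116103e+00]
[127, 127, 126, 126, 126, 126, 126, 161, 186, 192, 194, 195, 195, 195, 197, 181, 140, 99, 115, 152, 165, 165] [193, 194, 195, 194, 192, 192, 155, 95, 79, 130, 159, 165, 165, 164, 164, 165, 164, 158, 118, 79, 72, 61, 58, 65, 67, 76, 85, 139, 161, 162, 162, 160, 160, 161, 162, 164, 165]
well [101.39280314   1.39965642  84.07566487]
flange top front pred [276.34605575 217.1155609 ] [276.38173718 214.29784678] at row221.5: [ 21.43409061   1.19116243 -30.4       ] [ 19.67515785   1.20288729 -25.4       ]
cross end pred [276.74466703 200.78716692] [276.77031374 198.37466237] [10.42191884  1.35286209 41.6       ] [ 8.36782047  1.36907326 48.6       ]
[[-0.002, 1.0, -0.002, 551.985], [1.0, 0.002, 0.001, 93.985], [0.001, -0.002, -1.0, 198.106], [0.0, 0.0, 0.0, 1.0]]
```

Request:
{"name": "arm_command", "arguments": {
  "targets": [
    [30,0,0,0,0],
    [60,0,0,0,0],
    [90,0,0,0,0],
    [104,0,0,0,0],
    [104,0,0,0,0]
  ]
}}

```text
t: 9.6
eef_pos: [563.2, 208.6, 205.1]
tcp_rot: [-3.142, 0.0, -2.829]
ft_force: [0.1, 0.5, -1.3]
opening: 0.161
grip_force: 30.0
```

Request:
{"name": "arm_command", "arguments": {
  "targets": [
    [0,0,0,0,0],
    [0,0,15,0,0],
    [0,0,30,0,0],
    [0,0,45,0,0],
    [0,0,60,0,0]
  ]
}}

```text
t: 10.1
eef_pos: [565.4, 209.3, 143.5]
tcp_rot: [-3.142, 0.0, -2.828]
ft_force: [0.3, -0.1, -1.6]
opening: 0.158
grip_force: 30.0
```

Request:
{"name": "arm_command", "arguments": {
  "targets": [
    [0,0,0,0,0],
    [0,0,7,0,0],
    [0,0,14,0,0],
    [0,0,21,0,0],
    [0,0,21,0,0]
  ]
}}

```text
t: 10.6
eef_pos: [564.1, 208.9, 122.6]
tcp_rot: [3.142, -0.001, -2.828]
ft_force: [-0.1, -0.5, -1.3]
opening: 0.16
grip_force: 30.0
```

Request:
{"name": "arm_command", "arguments": {
  "targets": [
    [0,0,4,0,0],
    [0,0,8,0,0],
    [0,0,11,0,0],
    [0,0,14,0,0],
    [0,0,14,0,0]
  ]
}}

```text
t: 11.1
eef_pos: [564.3, 209.0, 109.1]
tcp_rot: [-3.142, -0.0, -2.827]
ft_force: [-0.6, 0.4, -0.9]
opening: 0.157
grip_force: 30.0
```

Request:
{"name": "arm_command", "arguments": {
  "targets": [
    [0,0,3,0,0],
    [0,0,6,0,0],
    [0,0,9,0,0],
    [0,0,11,0,0],
    [0,0,11,0,0]
  ]
}}

```text
t: 11.6
eef_pos: [564.3, 209.0, 98.1]
tcp_rot: [3.142, -0.0, -2.827]
ft_force: [-0.5, -0.3, -1.3]
opening: 0.158
grip_force: 30.0
```

The cross-piece is through the ledges. Now to seat it gently.

Request:
{"name": "arm_command", "arguments": {
  "targets": [
    [0,0,1,0,0],
    [0,0,2,0,0],
    [0,0,2.5,0,0],
    [0,0,3,0,0],
    [0,0,3,0,0]
  ]
}}

```text
t: 12.1
eef_pos: [564.4, 209.1, 95.4]
tcp_rot: [-3.142, 0.0, -2.827]
ft_force: [-1.1, 0.1, -1.6]
opening: 0.152
grip_force: 30.0
```

Request:
{"name": "arm_command", "arguments": {
  "targets": [
    [0,0,0.5,0,0],
    [0,0,0.5,0,0],
    [0,0,1,0,0],
    [0,0,1,0,0],
    [0,0,1,0,0]
  ]
}}

```text
t: 12.6
eef_pos: [564.4, 209.1, 94.6]
tcp_rot: [3.142, 0.0, -2.827]
ft_force: [-0.9, 1.1, 1.8]
opening: 0.157
grip_force: 30.0
```

Request:
{"name": "arm_command", "arguments": {
  "targets": [
    [0,0,0.5,0,0],
    [0,0,0.5,0,0],
    [0,0,1,0,0],
    [0,0,1,0,0],
    [0,0,1,0,0]
  ]
}}

```text
t: 13.1
eef_pos: [564.5, 209.1, 94.5]
tcp_rot: [-3.142, 0.001, -2.827]
ft_force: [-3.6, -0.8, 11.1]
opening: 0.152
grip_force: 30.0
```

Seated at 94.5 as computed, with an 11 N reaction. I'll ease off slightly and turn clockwise, which is + about tool z.

Request:
{"name": "arm_command", "arguments": {
  "targets": [
    [0,0,-0.5,0,0],
    [0,0,-0.5,6,0],
    [0,0,-0.5,12,0],
    [0,0,-0.5,18,0],
    [0,0,-0.5,24,0]
  ]
}}

```text
t: 13.6
eef_pos: [565.0, 209.2, 94.6]
tcp_rot: [3.141, 0.002, 3.033]
ft_force: [-0.1, 0.8, 4.8]
opening: 0.156
grip_force: 30.0
```

Request:
{"name": "arm_command", "arguments": {
  "targets": [
    [0,0,0,6,0],
    [0,0,0,12,0],
    [0,0,0,18,0],
    [0,0,0,24,0],
    [0,0,0,24,0]
  ]
}}

```text
t: 14.1
eef_pos: [565.1, 209.1, 94.6]
tcp_rot: [3.14, 0.001, 2.616]
ft_force: [-0.0, 0.9, 6.0]
opening: 0.153
grip_force: 30.0
```

Run:
```python
from h import *
s=env.state();print(s['ft_force'],s['moment'],s['eef_pos'],np.degrees(s['tcp_rot'][2]),s['joints'])
```

```text
[-0.02124445  0.94171403  6.04778733] [ 0.05489247 -0.10899184  0.01473283] [565.06249031 209.12959279  94.55707608] 149.87601023394632 [ 2.44943461e-01  5.54420191e-01  1.70679322e+00 -1.74843616e-04
  8.78534131e-01 -7.99979428e-01]
```

Request:
{"name": "arm_command", "arguments": {
  "targets": [
    [0,0,0,7,0],
    [0,0,0,14,0],
    [0,0,0,21,0],
    [0,0,0,28,0],
    [0,0,0,32,0]
  ]
}}

```text
t: 14.6
eef_pos: [565.1, 209.1, 94.6]
tcp_rot: [3.14, 0.001, 2.057]
ft_force: [1.4, -0.6, 6.0]
opening: 0.158
grip_force: 30.0
```

Request:
{"name": "arm_command", "arguments": {
  "targets": [
    [0,0,0,3,0],
    [0,0,0,6,0],
    [0,0,0,9,0],
    [0,0,0,10,0],
    [0,0,0,10,0]
  ]
}}

```text
t: 15.1
eef_pos: [565.1, 209.1, 94.6]
tcp_rot: [3.14, 0.0, 1.886]
ft_force: [0.4, 0.3, 5.3]
opening: 0.158
grip_force: 30.0
```

Run:
```python
from h import *
s=env.state();print(s['ft_force'],s['moment'],s['eef_pos'],np.degrees(s['tcp_rot'][2]))
```

```text
[0.43700389 0.27106814 5.26985188] [-0.03625043 -0.14573837  0.06096275] [565.09142664 209.11268117  94.57669703] 108.07223799424649
```

Request:
{"name": "arm_command", "arguments": {
  "targets": [
    [0,0,0,1.5,0],
    [0,0,0,3,0],
    [0,0,0,4,0],
    [0,0,0,4,0]
  ]
}}

```text
t: 15.5
eef_pos: [565.1, 209.1, 94.6]
tcp_rot: [3.14, 0.0, 1.816]
ft_force: [0.7, -0.6, 6.0]
opening: 0.16
grip_force: 30.0
```

Run:
```python
from h import *
s=env.state();print(s['ft_force'],s['moment'],s['eef_pos'],np.degrees(s['tcp_rot'][2]))
```

```text
[ 0.72283806 -0.56788406  6.00590332] [-0.01586276 -0.08680504  0.00641251] [565.09015973 209.13510026  94.56508822] 104.07713643724868
```

Request:
{"name": "arm_command", "arguments": {
  "targets": [
    [0,0,0,1.5,0],
    [0,0,0,3,0],
    [0,0,0,4,0],
    [0,0,0,4,0]
  ]
}}

```text
t: 15.9
eef_pos: [565.3, 208.9, 94.7]
tcp_rot: [3.139, 0.0, 1.747]
ft_force: [2.3, -1.8, 6.1]
opening: 0.159
grip_force: 30.0
```

Run:
```python
from h import *
s=env.state();print(s['ft_force'],s['moment'],s['eef_pos'],np.degrees(s['tcp_rot'][2]))
save('wrist','w8');save('side','s8');save('scene','c8')
g=cv2.cvtColor(cv2.imread('pics/w8.png'),6)
for v in range(200,300,3):print(v,''.join('#' if x<35 else '+' if x<75 else '.' for x in g[v,220:340:1]))
```

```text
[ 2.33401538 -1.78715543  6.0729558 ] [-0.29177033 -0.26656088  0.09022436] [565.31722403 208.89683469  94.65307168] 100.08266588328027
200 +++++++++++...............................................................................+......++++...................
203 +++++++++++#............................................................................................................
206 ++++++++++++............................................................................................................
209 +++++++++++++.........+++...............................................................................................
212 +++++++++++++.........++................................................................................................
215 ........................................................................................................................
218 ........................................................................................................................
221 .....................................................................................
[... 2585 characters left out ...]
...#+++++++++++++++++##.....###############################################
287 ############################################....##+++++++++++++++++#.....###############################################
290 ############################################....##++++++++++++++++##.....###############################################
293 ###########################################+....+#+++++++++++++++++#.....###############################################
296 ##########################++++#############+.....#++++++++++++++++##......#############+++++############################
299 #########################+.....############......#+++++++++++++++++#......############+....+############################
```

Request:
{"name": "arm_command", "arguments": {
  "targets": [
    [0,0,0,1.5,0],
    [0,0,0,3,0],
    [0,0,0,3,0]
  ]
}}

```text
t: 16.35
eef_pos: [565.6, 208.8, 94.7]
tcp_rot: [3.139, 0.0, 1.694]
ft_force: [3.0, -2.3, 5.8]
opening: 0.157
grip_force: 30.0
```

Run:
```python
from h import *
s=env.state();print(s['ft_force'],s['moment'],s['eef_pos'],np.degrees(s['tcp_rot'][2]))
```

```text
[ 3.01316196 -2.33149397  5.81406915] [-0.49212338 -0.43101087  0.11482812] [565.58973835 208.7602945   94.74103992] 97.07189813243302
```

The lateral force and moment now rise with angle, so it is against the stop. Release, rise and check.

Request:
{"name": "arm_command", "arguments": {
  "targets": [
    [0,0,-0.5,-1,0.5],
    [0,0,-0.5,-1,0.5],
    [0,0,-0.5,-1,0.5],
    [0,0,-0.5,-1,0.5],
    [0,0,-0.5,-1,0.5]
  ]
}}

```text
t: 16.85
eef_pos: [564.3, 209.1, 94.3]
tcp_rot: [-3.141, 0.0, 1.711]
ft_force: [1.0, -0.5, 0.2]
opening: 0.484
grip_force: 0.0
```

Request:
{"name": "arm_command", "arguments": {
  "targets": [
    [0,0,-15,0,0.5],
    [0,0,-35,0,0.5],
    [0,0,-60,0,0.5],
    [-40,0,-90,0,0.5],
    [-80,0,-100,0,0.5]
  ]
}}

```text
t: 17.35
eef_pos: [576.3, 129.8, 197.2]
tcp_rot: [3.138, 0.0, 1.713]
ft_force: [0.5, -1.1, 0.2]
opening: 0.5
grip_force: 0.0
```

Request:
{"name": "arm_command", "arguments": {
  "targets": [
    [0,0,0,0,0.5],
    [0,0,0,0,0.5],
    [0,0,0,0,0.5]
  ]
}}

```text
t: 17.65
eef_pos: [575.1, 130.4, 193.9]
tcp_rot: [-3.141, -0.0, 1.711]
ft_force: [-0.5, 0.0, -0.1]
opening: 0.498
grip_force: 0.0
```

Run:
```python
from h import *
save('wrist','w9');s=env.state();print(s['t'],s['ft_force'],s['opening'],s['eef_pos'],np.degrees(s['tcp_rot'][2]))
w=load('w9');u,v=pix(w,[567,210,140]).astype(int);print(u,v)
g=cv2.cvtColor(cv2.imread('pics/w9.png'),6)
for r in range(v-55,v+55,2):print(r,''.join('#' if x<45 else '+' if x<90 else '.' for x in g[r,u-60:u+60]))
```

```text
17.7 [-0.66174735 -0.28255614 -1.33819432] 0.5013177010745894 [575.12466505 130.69377576 193.85274641] 98.0492744578701
280 113
58 ##################+..................................................................###################################
60 ###################..................................................................###################################
62 ###################+.................................................................+##################################
64 ####################..................................................................##################################
66 ####################..................................................................##################################
68 ####################+.................................................................+#################################
70 #####################..................................................................#################################
72 #####################+.................................................................##############
[... 5181 characters left out ...]
......................................................#####################
158 ######################################+............................................................+####################
160 #######################################.............................................................####################
162 #######################################.............................................................####################
164 #######################################+............................................................####################
166 ########################################............................................................+###################
```

Run:
```python
from h import *
w=load('w9')
def ang(a,b,z):
    p,q=atz(w,*a,z),atz(w,*b,z);v=q-p;return p.round(1),q.round(1),np.linalg.norm(v).round(1),np.degrees(np.arctan2(v[1],v[0])).round(1)
print('marks',ang((249.5,119),(313,107),120))
for z in(142,160):print('bar',ang((282,140),(279.7,90),z),'thick',ang((274.5,120),(288,120),z)[2])
g=cv2.cvtColor(cv2.imread('pics/w9.png'),6)
import numpy as np
print(g[76:92,270].tolist(),g[104:160,269].tolist())
```

```text
marks (array([543.1, 202. , 120. ]), array([592.5, 218.4, 120. ]), np.float64(52.0), np.float64(18.3))
bar (array([571. , 191.2, 142. ]), array([564.3, 226.3, 142. ]), np.float64(35.8), np.float64(100.9)) thick 10.1
bar (array([570.6, 192.8, 160. ]), array([564.3, 225.5, 160. ]), np.float64(33.3), np.float64(100.9)) thick 9.4
[207, 191, 169, 166, 168, 168, 172, 172, 160, 164, 169, 169, 171, 171, 173, 173] [172, 173, 174, 173, 171, 171, 172, 173, 172, 170, 169, 171, 173, 174, 173, 170, 169, 169, 169, 170, 170, 171, 172, 171, 170, 171, 171, 172, 172, 171, 172, 173, 172, 173, 174, 174, 172, 161, 166, 171, 160, 188, 202, 201, 201, 200, 200, 200, 199, 200, 200, 199, 200, 200, 200, 201]
```

The bar is at 100.9° against marks at 18.3°, so it turned about 97° clockwise, to its stop. Its 10 mm thickness in the image fits a bar top at z=142, so it is flush. The gripper is clear.

```bash
python3 -c "
from cell import env
print(env.job_done())"
```

```text
the job is handed in; nothing more can be done
None
```

I lowered the long screw into the shaker's well until its flange lay flush on the collar, turned it about 97° clockwise to its stop, let go and handed the job in at about 18 s. The short screw stayed in the rack, but the three red look-alikes toppled on the bench by 2.5 s, with no contact force recorded.

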